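# Gather the stirring bars in the pick-out corner of the tray

## Robot

A 7-joint arm with a two-finger parallel gripper is mounted at the origin on a cart in front of the work surface, level with it; the furniture and walls round the work are solid. World frame = base frame: x ahead of the robot, y to its left, z up, the work surface at z = 0. Lengths are in m, angles in degrees, forces in N, time in s.
With the tool pointing down it reaches from about 0.4 to 0.85 m from the base axis. Payload 10.4 kg.
Tool frame: the origin (TCP) lies at the very end of the fingers, on their centre line; the grasp point (between the pads) lies 19 mm behind it; z points along the fingers, y is the line along which they close (so a half turn about z gives the same grasp; the last joint's range is limited). The gripper opens to 85 mm and grips with 20 to 120 N. Pads are 22 mm wide; open, the fingers measure 114 mm over their backs; the gripper's body (76 mm by 85 mm) begins 54 mm behind the grasp point. The pads swing forward as they close: fully open they stand 13 mm farther back than shut.
Start: joints at [70.153, 19.034, -3.707, 83.658, 1.238, 77.344, -5.071], TCP at [0.199, -0.593, 0.231] pointing down, gripper open.
Joint ranges: [-148.97, 148.97], [-28.65, 121.19], [-84.17, 76.75], [9.2, 138.47], [-72.65, 252.65], [3.7, 117.97], [-149.18, 149.18]. Speed limits (degrees/s): [127.2, 127.2, 159.86, 159.86, 180, 180, 180].

## Interface

Orientations are given as [roll, pitch, yaw] about the fixed x, y, z axes, in that order (R = Rz(yaw) Ry(pitch) Rx(roll)).
In Python, from plant import bot gives the robot as it stands.
- The arm moves only by the tool apply_moves, never from a script. Its argument "deltas" is a list of rows, each an object of numbers: "fingers": the opening, from 0 (shut) to 1 (fully open); "dx", "dy", "dz": the shift along the tool's x, y, z in cm; "ax", "ay", "az": the turn, a rotation vector about the tool's x, y, z in rad. In form: [{"fingers": .., "dx": .., "dy": .., "dz": .., "ax": .., "ay": .., "az": ..}, ...]. A call has 1 to 20 rows; each row is the pose to reach, as a shift and turn from the pose commanded when the call began, along the tool's axes at that moment; what a row does not reach only later rows make up. A row lasts 1/8 s, in which the tool goes at most 62.5 mm and 10.7 degrees, less where a joint would pass 70% of its speed; a pose out of reach is approached as far as the arm can. A call with a gripper value outside its range is refused whole. The fingers move at their own pace and stop on an object; "grip_force" is the grip in N (left out, the last holds). Time passes only in rows, so rows that repeat a pose let the fingers close. It gives the time, the measured TCP pose, the force, the opening and the grip force at its end, in the units of the state.
- bot.get_obs(): the state, without advancing time (a new reading comes with each control period).
- bot.get_image(name): name is "scene" or "top" or "wrist"; returns the picture (480x640x3 uint8, red, green, blue); there is no depth.
- bot.camera_params(name): a dict with "fov_y" (degrees; the focal length in pixels is half the picture's height over the tangent of half this angle, whatever the lens; pixels are square), "cx", "cy" (the principal point, pixels), "dist_coeffs" ([k1, k2, p1, p2, k3] as OpenCV has them; the pictures are not rectified), "T" (4x4, takes a point from camera to world coordinates). Camera axes: x right, y down, z forward; pixel columns grow to the right and rows downward; lengths in m; the calibration is good to about 2 mm. A picture is of the moment at which its call begins: read the wrist's pose just before it. camera_params takes no time and is no camera call; for the wrist camera it gives the pose at the moment of the call.
- bot.close_job(): hands the job in; it is judged then, once.
Trained networks look in the newest picture that a camera, given by its name, has taken for a name from the list of things; names that differ only in an ending like _2 or _b are one class to them, and where a whole thing is asked for, a point or a joint stands for the part that bears it (a point fixed in the world has none). Each returns a list of dicts, best first, with "score" (0 to 1); they miss things now and then, are a little off and sometimes report something else, mostly with a low value. They report only what shows in the picture. A call takes as long as a camera call.
- bot.masks_of(label, camera): "mask" (480x640 bool, what is visible of it).
- bot.landmark_of(label, camera): "location" ([x, y, z] in m, in world coordinates, good to about 4 mm: a listed point, or the origin of a listed thing).
The state is a dict: "clock": time; "joint_pos": joint angles; "dq": joint speeds; "joint_efforts": joint torques, N m; "tcp_pos": TCP position; "ee_rot": TCP orientation; "force": force on the tool from outside, world axes, zero at the start; "wrist_torque": the same for the moment, N m; "width": finger opening in m; "finger_force": force on a finger pad.
Only numpy, scipy, OpenCV 4.12 (cv2) and the standard library are available. Lean on these libraries where they do the work, as an engineer would, in place of code of your own. Each camera call takes 0.05 s, during which the arm holds its last target. There are 200 camera calls.

## Task

Lift the open tray clear of the worktop by its bridge handle and first tip it about 20 degrees straight toward its plain short end (the one away from the cut-down corner) until all three loose stirring bars have slid down to that end, which shows that none is stuck; then bring it back level for about a second. Next tilt it about 25 degrees toward the cut-down corner, so that this corner is the lowest and all three bars slide together into it, and finish there, still gripping the handle and holding the tray tilted, motionless and well clear of the worktop, ready for someone to pick the bars out. Keep the bars in the tray, never tip it steeper than 40 degrees, and leave the dropper bottle, the petri dish and the cup of cotton buds where they stand.

Things in the scene. Friction and masses are not known exactly. Their poses are not given: they have to be found in the camera images.
- tray: Loose open grey metal tray, 178 (x) x 118 (y) mm outside, 4 mm floor and walls, 0.30 kg, level on the worktop at any yaw. Origin: centre of the underside; x along the long sides, z up. Walls 40 mm high, but at the +x +y corner (the cut-down corner) only 16 mm, for 56 mm along each side. Plain short end: the -x wall. A rigid bridge handle spans its middle along y (see tray_handle).
- tray_handle (a point): Centre of the handle's black grip bar, above the tray's centre, 88 mm above its underside; axes as the tray. The bar is 118 mm long (y), 14 mm thick (x), 24 mm tall (76 to 100 mm above the underside), between two upright straps 24 mm wide on the long walls. Grip it here across the 14 mm (fingers closing along the tray's x).
- pick_corner (a point): Inner corner of the tray's floor at the cut-down corner, at x = +85, y = +55, z = +4 mm in the tray's frame; same axes as the tray.
- bar_1: One of three equal loose white stirring bars, octagonal, 20 mm long (x), 10 mm thick, 12 g, of slippery PTFE (friction about 0.1: it starts to slide on the tray's floor at about 5 to 8 degrees of tilt). Origin: its centre. It starts lying anywhere on the tray's floor, at any yaw.
- bar_2: One of three equal loose white stirring bars, octagonal, 20 mm long (x), 10 mm thick, 12 g, of slippery PTFE (friction about 0.1: it starts to slide on the tray's floor at about 5 to 8 degrees of tilt). Origin: its centre. It starts lying anywhere on the tray's floor, at any yaw.
- bar_3: One of three equal loose white stirring bars, octagonal, 20 mm long (x), 10 mm thick, 12 g, of slippery PTFE (friction about 0.1: it starts to slide on the tray's floor at about 5 to 8 degrees of tilt). Origin: its centre. It starts lying anywhere on the tray's floor, at any yaw.
- dropper_bottle: Bystander: small brown dropper bottle with a black rubber bulb, 33 mm across, 102 mm tall, standing loose behind the work. Origin: centre of its underside.
- petri_dish: Bystander: clear closed petri dish, 58 mm across, 15 mm high, loose, to the right of the tray. Origin: centre of its underside.
- bud_cup: Bystander: white cup of cotton buds, 77 mm across, 80 mm tall, standing loose to the left of the tray. Origin: centre of its underside.

How it is judged (in metres and radians):
On the way, in this order (a step that is already met when the one before it is completed fails the run):
1. tray lifted and tipped about 20 degrees toward its plain short end, all three bars down at that end (height (world z) of pick_corner above 0.03 m and contact force between the fingers and tray above 1 N and height (world z) of tray above 0.035 m and angle between tray's own z axis and vertical between 0.23 and 0.49 rad and angle between tray's own x axis and vertical below 1.3608 rad and angle between tray's own y axis and vertical between 1.4008 and 1.7408 rad and x of each of bar_1, bar_2, bar_3 in the frame of tray below -0.03 m), for 0.2 s.
2. tray back level in the air (height (world z) of pick_corner above 0.03 m and contact force between the fingers and tray above 1 N and angle between tray's own z axis and vertical below 0.1 rad), for 0.3 s.
At the end, for the whole second after the job is handed in: The gripper holds the tray, motionless, with the floor of the cut-down corner at least 30 mm above the worktop; the tray is tilted 15.5 to 40 degrees, both its +x and +y sides lower by at least 4.6 degrees; the centres of all three bars lie at rest within 60 mm of the inner cut-down corner (height (world z) of pick_corner above 0.03 m and contact force between the fingers and tray above 1 N and angle between tray's own z axis and vertical between 0.27 and 0.7 rad and angle between tray's own x axis and vertical above 1.6508 rad and angle between tray's own y axis and vertical above 1.6508 rad and linear speed of each of tray, bar_1, bar_2, bar_3 below 0.02 m/s and angular speed of tray below 0.1 rad/s and distance between each of bar_1, bar_2, bar_3 and pick_corner below 0.06 m); the arm keeps its last pose, push and grip.
It fails at once if the tray is tipped steeper than 45 degrees (angle between tray's own z axis and vertical above 0.785 rad).
It fails at once if a bar leaves the tray (distance between any of bar_1, bar_2, bar_3 and tray above 0.125 m).
It fails at once if a bystander is moved by more than 20 mm (distance of any of dropper_bottle, petri_dish, bud_cup from where it was at the start of the episode above 0.02 m).
It also fails if it takes over 48 s, if anything falls off the work surface, if the arm or the gripper's body presses on something with over 40 N, if the wrist force passes 120 N, or if a joint passes its speed limit or range.

## Working session

There is one attempt and no reset: what is moved stays moved. The work goes in short steps, Python scripts to look and compute and a tool call to move; the robot and the scene stay as the last step left them, time stands still between calls to the robot, and variables do not carry over. Pictures are saved under pics/ and viewed, at most 10 in all, crops included, and the job is handed in when it is done.

Besides the shell and the picture viewer there is one more tool, called after "Emit:" as name([rows], argument=value, ...), one row to a line, values as JSON. apply_moves: Moves the arm, as the interface text tells. Its arguments: {"type":"object","properties":{"deltas":{"type":"array"},"grip_force":{"type":"number"}},"required":["deltas"]}

```bash
mkdir -p pics; ls; python3 - <<'E'
from plant import bot
import cv2,numpy as np
o=bot.get_obs();print({k:np.round(v,3).tolist() for k,v in o.items()})
for c in("top","scene"):
    im=bot.get_image(c);cv2.imwrite(f"pics/{c}0.png",im[:,:,::-1])
    p=bot.camera_params(c);print(c,np.round(p["T"],3).tolist())
    for l in("tray","tray_handle","pick_corner","bar_1","dropper_bottle","petri_dish","bud_cup"):
        print(l,[(round(d["score"],2),np.round(d["location"],3).tolist()) for d in bot.landmark_of(l,c)][:4])
E
```

```text
pics
{'clock': 0.0, 'joint_pos': [70.152, 19.074, -3.707, 83.705, 1.238, 77.343, -5.072], 'dq': [0.098, -0.007, -0.01, -0.009, -0.037, 0.064, 0.077], 'joint_efforts': [0.0, -62.544, 0.049, -39.161, 0.016, 0.01, 0.0], 'tcp_pos': [0.199, -0.592, 0.231], 'ee_rot': [-179.919, 0.004, 18.554], 'force': [-0.364, -0.536, -0.627], 'wrist_torque': [-0.012, 0.024, 0.029], 'finger_force': 0.0, 'width': 0.085}
top [[-0.009, -0.985, 0.173, 0.345], [-1.0, 0.009, -0.002, 0.146], [0.001, -0.173, -0.985, 1.569], [0.0, 0.0, 0.0, 1.0]]
tray [(0.68, [0.572, 0.187, 0.0])]
tray_handle [(0.8, [0.573, 0.19, 0.088])]
pick_corner [(0.76, [0.543, 0.285, 0.004])]
bar_1 [(0.38, [0.619, 0.209, 0.01]), (0.37, [0.558, 0.149, 0.006])]
dropper_bottle [(0.52, [0.77, 0.144, 0.0])]
petri_dish [(0.84, [0.465, -0.178, 0.002])]
bud_cup [(0.85, [0.456, 0.448, 0.002]), (0.21, [0.544, 0.283, 0.002])]
scene [[-0.698, -0.447, 0.559, 0.093], [-0.716, 0.425, -0.554, 0.663], [0.01, -0.787, -0.617, 0.676], [0.0, 0.0, 0.0, 1.0]]
tray [(0.6, [0.575, 0.188, -0.001])]
tray_handle [(0.96, [0.57, 0.187, 0.089])]
pick_corner [(0.84, [0.545, 0.283, 0.003]), (0.35, [0.464, -0.174, 0.001])]
bar_1 [(0.45, [0.557, 0.138, 0.007]), (0.38, [0.614, 0.212, 0.01])]
dropper_bottle [(0.88, [0.766, 0.141, 0.002])]
petri_dish [(0.8, [0.458, -0.174, 0.0])]
bud_cup [(0.8, [0.461, 0.448, -0.003])]
```

View pics/top0.png

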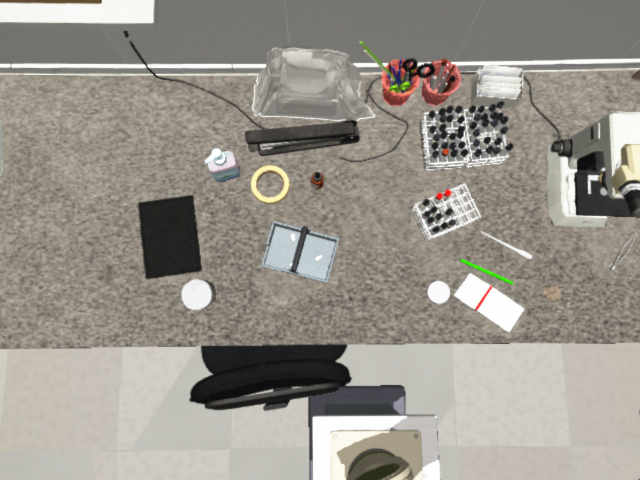

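View pics/scene0.png

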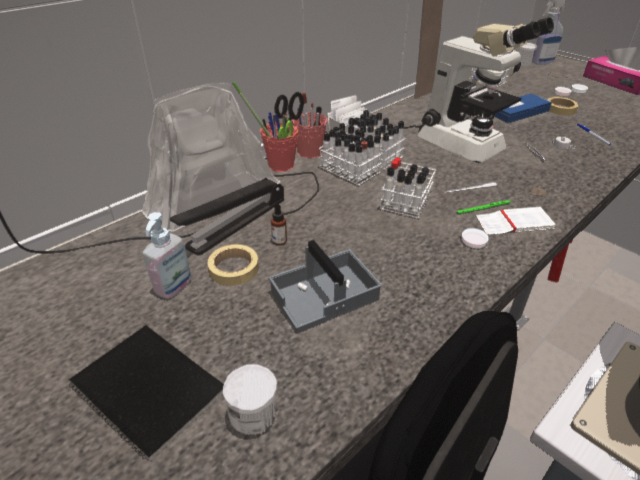

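The top view shows the tray at about (300,250) px with its bar along (305,229) to (295,271). The cut-down corner is at the lower left, (263,265), so tray yaw is about 75°. The scene view agrees, and the way in over the tray is clear.

```bash
cat > h.py <<'E'
from plant import bot
import numpy as np
from scipy.spatial.transform import Rotation as R
def rows(tp,te):
    """tcp target pos, rpy (deg) -> deltas in present tool frame"""
    o=bot.get_obs();r0=R.from_euler('xyz',o["ee_rot"],degrees=True)
    d=r0.inv().apply(np.array(tp)-o["tcp_pos"])*100
    w=(r0.inv()*R.from_euler('xyz',te,degrees=True)).as_rotvec()
    print("d cm",np.round(d,2),"a rad",np.round(w,4),"tcp",np.round(o["tcp_pos"],4),np.round(o["ee_rot"],2),"t",o["clock"],"w",o["width"],"F",np.round(o["force"],1))
E
python3 - <<'E'
from h import *
rows([.50,-.25,.25],[180,0,5]); rows([.57,.188,.25],[180,0,-15])
E
```

```text
d cm [ 39.45 -22.89  -1.87] a rad [ 1.000e-04 -0.000e+00  2.365e-01] tcp [ 0.1989 -0.5925  0.2314] [179.99  -0.    18.55] t 0.8 w 0.085663662509074 F [ 0.  -1.4  0.3]
d cm [ 60.02 -62.19  -1.87] a rad [ 1.000e-04 -1.000e-04  5.856e-01] tcp [ 0.1989 -0.5925  0.2314] [179.99  -0.    18.55] t 0.8 w 0.085663662509074 F [ 0.  -1.4  0.3]
```

Emit:
apply_moves([
  {"fingers": 1,"dx": 5,"dy": -3,"dz": -0.5,"az": 0.03},
  {"fingers": 1,"dx": 10,"dy": -6,"dz": -1,"az": 0.06},
  {"fingers": 1,"dx": 15,"dy": -9,"dz": -1.9,"az": 0.09},
  {"fingers": 1,"dx": 20,"dy": -12,"dz": -1.9,"az": 0.12},
  {"fingers": 1,"dx": 25,"dy": -15,"dz": -1.9,"az": 0.15},
  {"fingers": 1,"dx": 30,"dy": -18,"dz": -1.9,"az": 0.18},
  {"fingers": 1,"dx": 35,"dy": -21,"dz": -1.9,"az": 0.21},
  {"fingers": 1,"dx": 39.5,"dy": -24,"dz": -1.9,"az": 0.24},
  {"fingers": 1,"dx": 42,"dy": -29,"dz": -1.9,"az": 0.28},
  {"fingers": 1,"dx": 45,"dy": -34,"dz": -1.9,"az": 0.32},
  {"fingers": 1,"dx": 48,"dy": -39,"dz": -1.9,"az": 0.37},
  {"fingers": 1,"dx": 51,"dy": -44,"dz": -1.9,"az": 0.42},
  {"fingers": 1,"dx": 53.5,"dy": -49,"dz": -1.9,"az": 0.47},
  {"fingers": 1,"dx": 56,"dy": -54,"dz": -1.9,"az": 0.52},
  {"fingers": 1,"dx": 58,"dy": -58,"dz": -1.9,"az": 0.56},
  {"fingers": 1,"dx": 60,"dy": -62.2,"dz": -1.9,"az": 0.5856},
  {"fingers": 1,"dx": 60,"dy": -62.2,"dz": -1.9,"az": 0.5856},
  {"fingers": 1,"dx": 60,"dy": -62.2,"dz": -1.9,"az": 0.5856},
  {"fingers": 1,"dx": 60,"dy": -62.2,"dz": -1.9,"az": 0.5856},
])

```text
invalid input
```

```bash
python3 - <<'E'
from h import *
import cv2
p=bot.camera_params("wrist")
im=bot.get_image("wrist");cv2.imwrite("pics/w1.png",im[:,:,::-1])
print(np.round(p["T"],3).tolist())
for l in("tray","tray_handle","pick_corner","bar_1"):
    print(l,[(round(d["score"],2),np.round(d["location"],3).tolist()) for d in bot.landmark_of(l,"wrist")][:4])
for m in bot.masks_of("tray_handle","wrist")[:1]:
    M=m["mask"].astype(np.uint8); print(M.sum(),cv2.minAreaRect(cv2.findNonZero(M)))
rows([.572,.188,.07],[180,0,-15])
E
```

```text
[[0.319, -0.908, -0.27, 0.267], [-0.948, -0.306, -0.09, -0.57], [-0.001, 0.285, -0.959, 0.374], [0.0, 0.0, 0.0, 1.0]]
tray []
tray_handle []
pick_corner []
bar_1 []
d cm [ 60.21 -62.13  16.13] a rad [ 1.000e-04 -1.000e-04  5.856e-01] tcp [ 0.1989 -0.5925  0.2314] [180.    -0.    18.55] t 1.1 w 0.08534789866701756 F [-1.2  0.2  0.2]
```

View pics/w1.png

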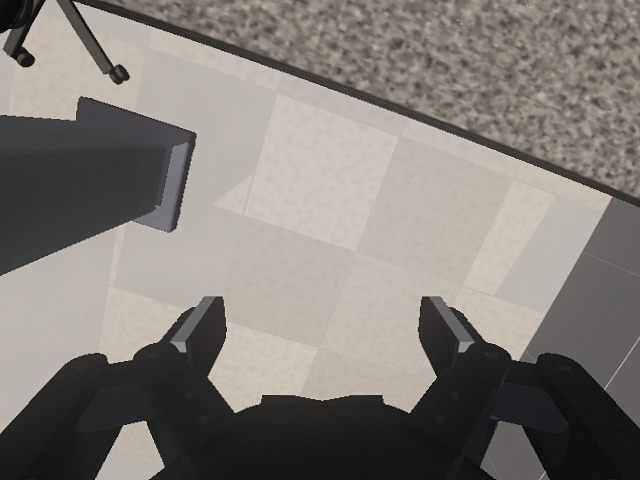

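The move was refused, so the wrist view still shows the floor and worktop edge at the start pose. The likely cause is missing row fields, so I'll give all seven.

Emit:
apply_moves([
  {"fingers": 1,"dx": 5,"dy": -3,"dz": -0.5,"ax": 0,"ay": 0,"az": 0.03},
  {"fingers": 1,"dx": 10,"dy": -6,"dz": -1,"ax": 0,"ay": 0,"az": 0.06},
  {"fingers": 1,"dx": 15,"dy": -9,"dz": -1.9,"ax": 0,"ay": 0,"az": 0.09},
  {"fingers": 1,"dx": 20,"dy": -12,"dz": -1.9,"ax": 0,"ay": 0,"az": 0.12},
  {"fingers": 1,"dx": 25,"dy": -15,"dz": -1.9,"ax": 0,"ay": 0,"az": 0.15},
  {"fingers": 1,"dx": 30,"dy": -18,"dz": -1.9,"ax": 0,"ay": 0,"az": 0.18},
  {"fingers": 1,"dx": 35,"dy": -21,"dz": -1.9,"ax": 0,"ay": 0,"az": 0.21},
  {"fingers": 1,"dx": 39.5,"dy": -24,"dz": -1.9,"ax": 0,"ay": 0,"az": 0.24},
  {"fingers": 1,"dx": 42,"dy": -29,"dz": -1.9,"ax": 0,"ay": 0,"az": 0.28},
  {"fingers": 1,"dx": 45,"dy": -34,"dz": -1.9,"ax": 0,"ay": 0,"az": 0.32},
  {"fingers": 1,"dx": 48,"dy": -39,"dz": -1.9,"ax": 0,"ay": 0,"az": 0.37},
  {"fingers": 1,"dx": 51,"dy": -44,"dz": -1.9,"ax": 0,"ay": 0,"az": 0.42},
  {"fingers": 1,"dx": 53.5,"dy": -49,"dz": -1.9,"ax": 0,"ay": 0,"az": 0.47},
  {"fingers": 1,"dx": 56,"dy": -54,"dz": -1.9,"ax": 0,"ay": 0,"az": 0.52},
  {"fingers": 1,"dx": 58,"dy": -58,"dz": -1.9,"ax": 0,"ay": 0,"az": 0.56},
  {"fingers": 1,"dx": 60,"dy": -62.2,"dz": -1.9,"ax": 0,"ay": 0,"az": 0.5856},
  {"fingers": 1,"dx": 60,"dy": -62.2,"dz": -1.9,"ax": 0,"ay": 0,"az": 0.5856},
  {"fingers": 1,"dx": 60,"dy": -62.2,"dz": -1.9,"ax": 0,"ay": 0,"az": 0.5856},
  {"fingers": 1,"dx": 60,"dy": -62.2,"dz": -1.9,"ax": 0,"ay": 0,"az": 0.5856},
])

```text
clock: 3.48
tcp_pos: [0.5702, 0.1865, 0.2503]
ee_rot: [180.0, -0.0, -15.1]
force: [1.0, -0.6, -0.0]
width: 0.0852
finger_force: 0.0
```

```bash
python3 - <<'E'
from h import *
import cv2
p=bot.camera_params("wrist")
im=bot.get_image("wrist");cv2.imwrite("pics/w2.png",im[:,:,::-1])
for l in("tray","tray_handle","pick_corner","bar_1"):
    print(l,[(round(d["score"],2),np.round(d["location"],4).tolist()) for d in bot.landmark_of(l,"wrist")][:4])
for m in bot.masks_of("tray_handle","wrist")[:1]:
    M=m["mask"].astype(np.uint8); print(M.sum(),cv2.minAreaRect(cv2.findNonZero(M)))
print({k:np.round(v,4).tolist() for k,v in p.items()})
rows([.572,.188,.07],[180,0,-15])
E
```

```text
tray [(0.81, [0.57, 0.1861, 0.0027])]
tray_handle [(0.51, [0.4663, -0.1712, -0.0011])]
pick_corner [(0.57, [0.5407, 0.287, 0.0017])]
bar_1 [(0.66, [0.6142, 0.2081, 0.0083]), (0.62, [0.5578, 0.1451, 0.0067]), (0.49, [0.5419, 0.2022, 0.0107])]
18417 ((318.9146728515625, 216.7774658203125), (175.135009765625, 130.5806884765625), 0.5906571745872498)
{'fov_y': 71.8834, 'cx': 321.8668, 'cy': 240.1013, 'dist_coeffs': [-0.0411, 0.0, 0.0, 0.0, 0.0], 'T': [[-0.2602, -0.9255, -0.2753, 0.64], [-0.9656, 0.2494, 0.074, 0.1672], [0.0002, 0.2851, -0.9585, 0.3928], [0.0, 0.0, 0.0, 1.0]]}
d cm [ 0.19 -0.1  18.04] a rad [ 0.0002 -0.0003 -0.0007] tcp [0.5699 0.1876 0.2504] [ 1.7999e+02 -2.0000e-02 -1.5040e+01] t 3.775 w 0.08534820282792369 F [-0.2  0.2 -0.1]
```

View pics/w2.png

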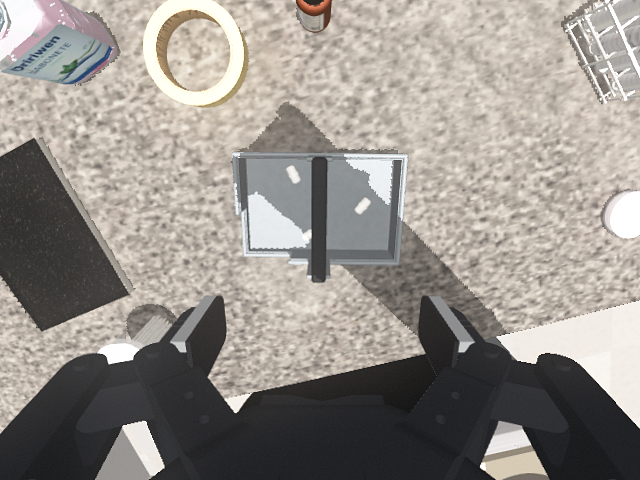

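The wrist view shows the grip bar vertical at u≈319 (v 158 to 280) and the tray's long sides horizontal. The yaw matches, and the cut-down corner is at the lower left near (240,230). All three bars are visible, at (293,174), (363,206) and (307,237). Next I'll descend and grip.

Emit:
apply_moves([
  {"fingers": 1,"dx": 0.2,"dy": -0.1,"dz": 4,"ax": 0,"ay": 0,"az": 0},
  {"fingers": 1,"dx": 0.2,"dy": -0.1,"dz": 8,"ax": 0,"ay": 0,"az": 0},
  {"fingers": 1,"dx": 0.2,"dy": -0.1,"dz": 11,"ax": 0,"ay": 0,"az": 0},
  {"fingers": 1,"dx": 0.2,"dy": -0.1,"dz": 14,"ax": 0,"ay": 0,"az": 0},
  {"fingers": 1,"dx": 0.2,"dy": -0.1,"dz": 16,"ax": 0,"ay": 0,"az": 0},
  {"fingers": 1,"dx": 0.2,"dy": -0.1,"dz": 17.5,"ax": 0,"ay": 0,"az": 0},
  {"fingers": 1,"dx": 0.2,"dy": -0.1,"dz": 18,"ax": 0,"ay": 0,"az": 0},
  {"fingers": 1,"dx": 0.2,"dy": -0.1,"dz": 18,"ax": 0,"ay": 0,"az": 0},
  {"fingers": 0,"dx": 0.2,"dy": -0.1,"dz": 18,"ax": 0,"ay": 0,"az": 0},
  {"fingers": 0,"dx": 0.2,"dy": -0.1,"dz": 18,"ax": 0,"ay": 0,"az": 0},
  {"fingers": 0,"dx": 0.2,"dy": -0.1,"dz": 18,"ax": 0,"ay": 0,"az": 0},
  {"fingers": 0,"dx": 0.2,"dy": -0.1,"dz": 18,"ax": 0,"ay": 0,"az": 0},
  {"fingers": 0,"dx": 0.2,"dy": -0.1,"dz": 18,"ax": 0,"ay": 0,"az": 0},
  {"fingers": 0,"dx": 0.2,"dy": -0.1,"dz": 18,"ax": 0,"ay": 0,"az": 0},
  {"fingers": 0,"dx": 0.2,"dy": -0.1,"dz": 18,"ax": 0,"ay": 0,"az": 0},
  {"fingers": 0,"dx": 0.2,"dy": -0.1,"dz": 18,"ax": 0,"ay": 0,"az": 0},
], grip_force=80)

```text
clock: 5.78
tcp_pos: [0.5722, 0.1885, 0.0707]
ee_rot: [-180.0, -0.0, -15.0]
force: [-1.3, -1.1, 6.1]
width: 0.0128
finger_force: 79.1
```

Emit:
apply_moves([
  {"fingers": 0,"dx": 0,"dy": 0,"dz": -0.5,"ax": 0,"ay": 0,"az": 0},
  {"fingers": 0,"dx": 0,"dy": 0,"dz": -1.5,"ax": 0,"ay": 0,"az": 0},
  {"fingers": 0,"dx": 0,"dy": 0,"dz": -3,"ax": 0,"ay": 0,"az": 0},
  {"fingers": 0,"dx": 0,"dy": 0,"dz": -5,"ax": 0,"ay": 0,"az": 0},
  {"fingers": 0,"dx": 0,"dy": 0,"dz": -7,"ax": 0,"ay": 0,"az": 0},
  {"fingers": 0,"dx": 0,"dy": 0,"dz": -9,"ax": 0,"ay": 0,"az": 0},
  {"fingers": 0,"dx": 0,"dy": 0,"dz": -11,"ax": 0,"ay": 0,"az": 0},
  {"fingers": 0,"dx": 0,"dy": 0,"dz": -13,"ax": 0,"ay": 0,"az": 0},
  {"fingers": 0,"dx": 0,"dy": 0,"dz": -14.5,"ax": 0,"ay": 0,"az": 0},
  {"fingers": 0,"dx": 0,"dy": 0,"dz": -15.5,"ax": 0,"ay": 0,"az": 0},
  {"fingers": 0,"dx": 0,"dy": 0,"dz": -16,"ax": 0,"ay": 0,"az": 0},
  {"fingers": 0,"dx": 0,"dy": 0,"dz": -16,"ax": 0,"ay": 0,"az": 0},
  {"fingers": 0,"dx": 0,"dy": 0,"dz": -16,"ax": 0,"ay": 0,"az": 0},
  {"fingers": 0,"dx": 0,"dy": 0,"dz": -16,"ax": 0,"ay": 0,"az": 0},
], grip_force=80)

```text
clock: 7.52
tcp_pos: [0.5718, 0.1884, 0.2298]
ee_rot: [180.0, 0.0, -15.0]
force: [-0.1, 0.4, -2.7]
width: 0.013
finger_force: 78.0
```

```bash
python3 - <<'E'
from h import *
import cv2
im=bot.get_image("scene")
cv2.imwrite("pics/s3.png",cv2.resize(im[100:400,200:600,::-1],(800,600)))
for l in("tray","tray_handle","pick_corner","bar_1"):
    print(l,[(round(d["score"],2),np.round(d["location"],4).tolist()) for d in bot.landmark_of(l,"scene")][:4])
rows([.572,.188,.23],[180,0,-15])
# tray +x dir = -tool y, +y = -tool x, up = -tool z. signs:
for n,w in(("+ax",[.35,0,0]),("+ay",[0,.35,0]),):
    r=R.from_euler('xyz',[180,0,-15],degrees=True)*R.from_rotvec(w)
    print(n,"tray x.z",-r.as_matrix()[2,1],"tray y.z",-r.as_matrix()[2,0])
E
```

```text
tray []
tray_handle [(0.67, [0.5704, 0.1828, 0.2472])]
pick_corner [(0.92, [0.5429, 0.2831, 0.1622])]
bar_1 [(0.58, [0.556, 0.1396, 0.1651]), (0.37, [0.6119, 0.2104, 0.171])]
d cm [0.02 0.05 0.02] a rad [0.0002 0.0001 0.    ] tcp [0.5719 0.1885 0.2302] [ 1.7999e+02  1.0000e-02 -1.5000e+01] t 7.775 w 0.013331970900397568 F [-0.2  0.8 -3.3]
+ax tray x.z 0.34289780745545134 tray y.z 1.3877787807814457e-17
+ay tray x.z -1.1102230246251565e-16 tray y.z -0.34289780745545134
```

View pics/s3.png

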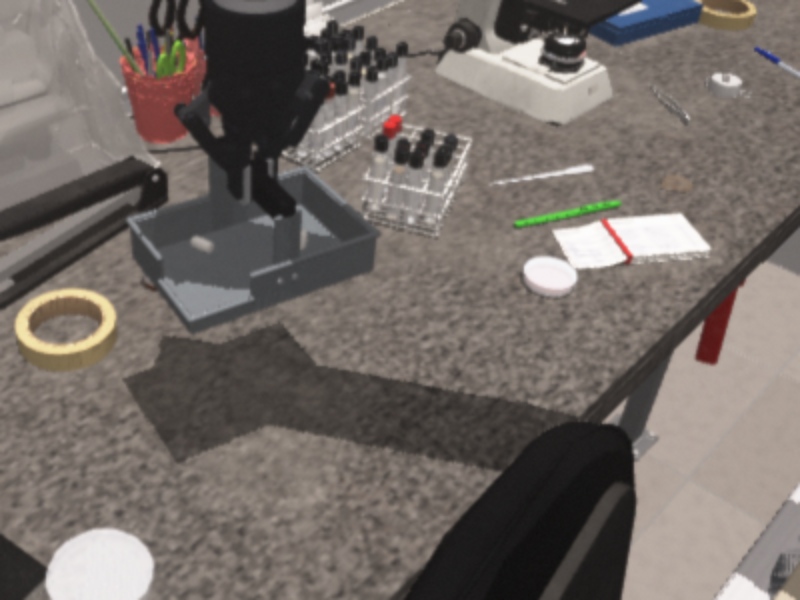

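The tray hangs level in the grip at about (255,250) px in the crop, well clear of the worktop. Now I'll tip it toward the plain end with +ax.

Emit:
apply_moves([
  {"fingers": 0,"dx": 0,"dy": 0,"dz": 0,"ax": 0.03,"ay": 0,"az": 0},
  {"fingers": 0,"dx": 0,"dy": 0,"dz": 0,"ax": 0.07,"ay": 0,"az": 0},
  {"fingers": 0,"dx": 0,"dy": 0,"dz": 0,"ax": 0.11,"ay": 0,"az": 0},
  {"fingers": 0,"dx": 0,"dy": 0,"dz": 0,"ax": 0.14,"ay": 0,"az": 0},
  {"fingers": 0,"dx": 0,"dy": 0,"dz": 0,"ax": 0.17,"ay": 0,"az": 0},
  {"fingers": 0,"dx": 0,"dy": 0,"dz": 0,"ax": 0.2,"ay": 0,"az": 0},
  {"fingers": 0,"dx": 0,"dy": 0,"dz": 0,"ax": 0.23,"ay": 0,"az": 0},
  {"fingers": 0,"dx": 0,"dy": 0,"dz": 0,"ax": 0.26,"ay": 0,"az": 0},
  {"fingers": 0,"dx": 0,"dy": 0,"dz": 0,"ax": 0.29,"ay": 0,"az": 0},
  {"fingers": 0,"dx": 0,"dy": 0,"dz": 0,"ax": 0.32,"ay": 0,"az": 0},
  {"fingers": 0,"dx": 0,"dy": 0,"dz": 0,"ax": 0.35,"ay": 0,"az": 0},
  {"fingers": 0,"dx": 0,"dy": 0,"dz": 0,"ax": 0.36,"ay": 0,"az": 0},
  {"fingers": 0,"dx": 0,"dy": 0,"dz": 0,"ax": 0.36,"ay": 0,"az": 0},
  {"fingers": 0,"dx": 0,"dy": 0,"dz": 0,"ax": 0.36,"ay": 0,"az": 0},
  {"fingers": 0,"dx": 0,"dy": 0,"dz": 0,"ax": 0.36,"ay": 0,"az": 0},
  {"fingers": 0,"dx": 0,"dy": 0,"dz": 0,"ax": 0.36,"ay": 0,"az": 0},
  {"fingers": 0,"dx": 0,"dy": 0,"dz": 0,"ax": 0.36,"ay": 0,"az": 0},
  {"fingers": 0,"dx": 0,"dy": 0,"dz": 0,"ax": 0.36,"ay": 0,"az": 0},
], grip_force=80)

```text
clock: 10.02
tcp_pos: [0.572, 0.1885, 0.2303]
ee_rot: [-159.4, 0.0, -15.0]
force: [0.3, 0.3, -2.7]
width: 0.0127
finger_force: 78.1
```

```bash
python3 - <<'E'
from h import *
import cv2
a=bot.get_image("wrist");s=bot.get_image("scene");t=bot.get_image("top")
A=cv2.resize(a[60:360,120:520],(400,300));S=s[100:400,200:600]
T=cv2.resize(t[180:330,220:420],(400,300))
cv2.imwrite("pics/c4.png",np.vstack([np.hstack([A,T]),np.hstack([S,S*0])])[:,:,::-1])
o=bot.get_obs()
r=R.from_euler('xyz',o["ee_rot"],degrees=True)
g=np.array(o["tcp_pos"])-r.apply([0,0,.019]); 
Rt=r.as_matrix()@np.array([[0,-1,0],[-1,0,0],[0,0,-1]])  # tray axes
org=g-Rt@[0,0,.088]
print("tray z",org, "tilt",np.degrees(np.arccos(Rt[2,2])))
for c in("top","scene","wrist"):
    print(c,[(round(d["score"],2),np.round(Rt.T@(d["location"]-org),3).tolist()) for d in bot.landmark_of("bar_1",c)][:4])
rows([.572,.188,.23],[180,0,-15])
E
```

```text
tray z [0.57827816 0.21194022 0.16570729] tilt 20.62047403751759
top [(0.49, [-0.077, 0.037, 0.004])]
scene [(0.41, [-0.084, 0.005, 0.006])]
wrist [(0.96, [-0.081, -0.041, 0.008]), (0.75, [-0.077, 0.036, 0.009]), (0.55, [-0.078, 0.005, 0.006])]
d cm [0.01 0.05 0.01] a rad [-3.6e-01 -1.0e-04 -0.0e+00] tcp [0.572  0.1885 0.2303] [-159.38   -0.    -15.  ] t 10.325 w 0.012832388797504134 F [-1.2 -0.1 -3.7]
```

View pics/c4.png

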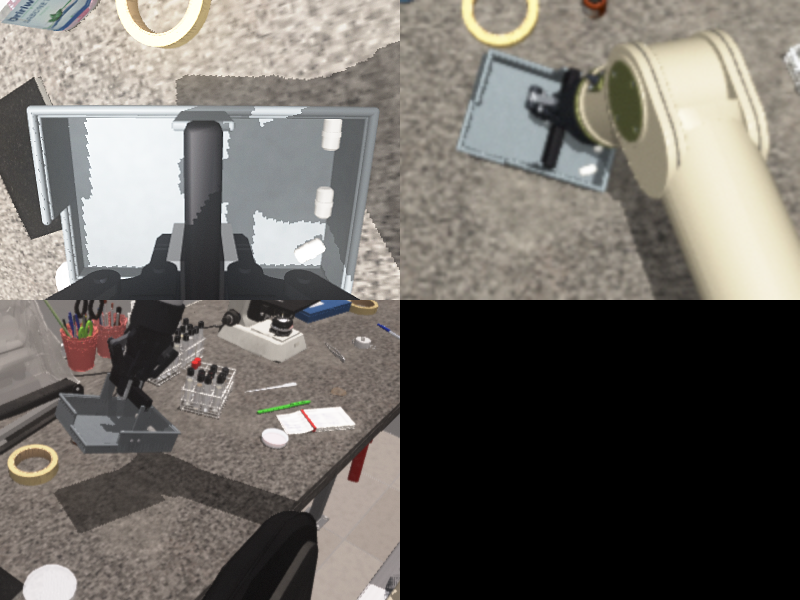

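All three bars lie against the -x wall: in the wrist crop they are at (330,135), (323,203) and (310,250), which is tray x of about -0.08. The tilt is 20.6°. Now back to level and hold.

Emit:
apply_moves([
  {"fingers": 0,"dx": 0,"dy": 0,"dz": 0,"ax": -0.04,"ay": 0,"az": 0},
  {"fingers": 0,"dx": 0,"dy": 0,"dz": 0,"ax": -0.1,"ay": 0,"az": 0},
  {"fingers": 0,"dx": 0,"dy": 0,"dz": 0,"ax": -0.16,"ay": 0,"az": 0},
  {"fingers": 0,"dx": 0,"dy": 0,"dz": 0,"ax": -0.22,"ay": 0,"az": 0},
  {"fingers": 0,"dx": 0,"dy": 0,"dz": 0,"ax": -0.28,"ay": 0,"az": 0},
  {"fingers": 0,"dx": 0,"dy": 0,"dz": 0,"ax": -0.33,"ay": 0,"az": 0},
  {"fingers": 0,"dx": 0,"dy": 0,"dz": 0,"ax": -0.36,"ay": 0,"az": 0},
  {"fingers": 0,"dx": 0,"dy": 0,"dz": 0,"ax": -0.36,"ay": 0,"az": 0},
  {"fingers": 0,"dx": 0,"dy": 0,"dz": 0,"ax": -0.36,"ay": 0,"az": 0},
  {"fingers": 0,"dx": 0,"dy": 0,"dz": 0,"ax": -0.36,"ay": 0,"az": 0},
  {"fingers": 0,"dx": 0,"dy": 0,"dz": 0,"ax": -0.36,"ay": 0,"az": 0},
  {"fingers": 0,"dx": 0,"dy": 0,"dz": 0,"ax": -0.36,"ay": 0,"az": 0},
  {"fingers": 0,"dx": 0,"dy": 0,"dz": 0,"ax": -0.36,"ay": 0,"az": 0},
  {"fingers": 0,"dx": 0,"dy": 0,"dz": 0,"ax": -0.36,"ay": 0,"az": 0},
  {"fingers": 0,"dx": 0,"dy": 0,"dz": 0,"ax": -0.36,"ay": 0,"az": 0},
  {"fingers": 0,"dx": 0,"dy": 0,"dz": 0,"ax": -0.36,"ay": 0,"az": 0},
  {"fingers": 0,"dx": 0,"dy": 0,"dz": 0,"ax": -0.36,"ay": 0,"az": 0},
], grip_force=80)

```text
clock: 12.45
tcp_pos: [0.572, 0.1885, 0.2303]
ee_rot: [180.0, -0.0, -15.0]
force: [-0.7, 0.6, -2.6]
width: 0.0124
finger_force: 78.1
```

Emit:
apply_moves([
  {"fingers": 0,"dx": 0,"dy": 0,"dz": 0,"ax": -0.02,"ay": 0.02,"az": 0},
  {"fingers": 0,"dx": 0,"dy": 0,"dz": 0,"ax": -0.04,"ay": 0.04,"az": 0},
  {"fingers": 0,"dx": 0,"dy": 0,"dz": 0,"ax": -0.06,"ay": 0.06,"az": 0},
  {"fingers": 0,"dx": 0,"dy": 0,"dz": 0,"ax": -0.07,"ay": 0.07,"az": 0},
  {"fingers": 0,"dx": 0,"dy": 0,"dz": 0,"ax": -0.08,"ay": 0.08,"az": 0},
  {"fingers": 0,"dx": 0,"dy": 0,"dz": 0,"ax": -0.085,"ay": 0.085,"az": 0},
  {"fingers": 0,"dx": 0,"dy": 0,"dz": 0,"ax": -0.09,"ay": 0.09,"az": 0},
  {"fingers": 0,"dx": 0,"dy": 0,"dz": 0,"ax": -0.095,"ay": 0.095,"az": 0},
  {"fingers": 0,"dx": 0,"dy": 0,"dz": 0,"ax": -0.1,"ay": 0.1,"az": 0},
  {"fingers": 0,"dx": 0,"dy": 0,"dz": 0,"ax": -0.105,"ay": 0.105,"az": 0},
  {"fingers": 0,"dx": 0,"dy": 0,"dz": 0,"ax": -0.11,"ay": 0.11,"az": 0},
  {"fingers": 0,"dx": 0,"dy": 0,"dz": 0,"ax": -0.115,"ay": 0.115,"az": 0},
  {"fingers": 0,"dx": 0,"dy": 0,"dz": 0,"ax": -0.12,"ay": 0.12,"az": 0},
  {"fingers": 0,"dx": 0,"dy": 0,"dz": 0,"ax": -0.13,"ay": 0.13,"az": 0},
  {"fingers": 0,"dx": 0,"dy": 0,"dz": 0,"ax": -0.14,"ay": 0.14,"az": 0},
  {"fingers": 0,"dx": 0,"dy": 0,"dz": 0,"ax": -0.15,"ay": 0.15,"az": 0},
  {"fingers": 0,"dx": 0,"dy": 0,"dz": 0,"ax": -0.16,"ay": 0.16,"az": 0},
  {"fingers": 0,"dx": 0,"dy": 0,"dz": 0,"ax": -0.17,"ay": 0.17,"az": 0},
  {"fingers": 0,"dx": 0,"dy": 0,"dz": 0,"ax": -0.18,"ay": 0.18,"az": 0},
  {"fingers": 0,"dx": 0,"dy": 0,"dz": 0,"ax": -0.2,"ay": 0.2,"az": 0},
], grip_force=80)

```text
clock: 14.95
tcp_pos: [0.5722, 0.1881, 0.2303]
ee_rot: [168.3, -11.4, -13.9]
force: [0.1, 0.1, -2.6]
width: 0.0124
finger_force: 78.2
```

Emit:
apply_moves([
  {"fingers": 0,"dx": 0,"dy": 0,"dz": 0,"ax": -0.015,"ay": 0.015,"az": 0},
  {"fingers": 0,"dx": 0,"dy": 0,"dz": 0,"ax": -0.03,"ay": 0.03,"az": 0},
  {"fingers": 0,"dx": 0,"dy": 0,"dz": 0,"ax": -0.045,"ay": 0.045,"az": 0},
  {"fingers": 0,"dx": 0,"dy": 0,"dz": 0,"ax": -0.06,"ay": 0.06,"az": 0},
  {"fingers": 0,"dx": 0,"dy": 0,"dz": 0,"ax": -0.075,"ay": 0.075,"az": 0},
  {"fingers": 0,"dx": 0,"dy": 0,"dz": 0,"ax": -0.09,"ay": 0.09,"az": 0},
  {"fingers": 0,"dx": 0,"dy": 0,"dz": 0,"ax": -0.105,"ay": 0.105,"az": 0},
  {"fingers": 0,"dx": 0,"dy": 0,"dz": 0,"ax": -0.11,"ay": 0.11,"az": 0},
  {"fingers": 0,"dx": 0,"dy": 0,"dz": 0,"ax": -0.11,"ay": 0.11,"az": 0},
  {"fingers": 0,"dx": 0,"dy": 0,"dz": 0,"ax": -0.11,"ay": 0.11,"az": 0},
  {"fingers": 0,"dx": 0,"dy": 0,"dz": 0,"ax": -0.11,"ay": 0.11,"az": 0},
  {"fingers": 0,"dx": 0,"dy": 0,"dz": 0,"ax": -0.11,"ay": 0.11,"az": 0},
  {"fingers": 0,"dx": 0,"dy": 0,"dz": 0,"ax": -0.11,"ay": 0.11,"az": 0},
  {"fingers": 0,"dx": 0,"dy": 0,"dz": 0,"ax": -0.11,"ay": 0.11,"az": 0},
], grip_force=80)

```text
clock: 16.7
tcp_pos: [0.572, 0.1884, 0.2303]
ee_rot: [161.7, -17.5, -12.2]
force: [-0.6, -0.8, -2.6]
width: 0.0127
finger_force: 78.2
```

```bash
python3 - <<'E'
from h import *
import cv2
a=bot.get_image("wrist");s=bot.get_image("scene");t=bot.get_image("top")
A=cv2.resize(a[60:360,120:520],(400,300));S=s[100:400,200:600]
T=cv2.resize(t[180:330,220:420],(400,300))
cv2.imwrite("pics/c5.png",np.vstack([np.hstack([A,T]),np.hstack([S,cv2.resize(s[200:350,220:420],(400,300))])])[:,:,::-1])
o=bot.get_obs()
r=R.from_euler('xyz',o["ee_rot"],degrees=True)
g=np.array(o["tcp_pos"])-r.apply([0,0,.019]); 
Rt=r.as_matrix()@np.array([[0,-1,0],[-1,0,0],[0,0,-1]])
org=g-Rt@[0,0,.088];pc=org+Rt@[.085,.055,.004]
print("corner",pc,"tilt",np.degrees(np.arccos(Rt[2])))
for c in("top","scene","wrist"):
  for l in ("bar_1","pick_corner"):
    print(c,l,[(round(d["score"],2),np.round(Rt.T@(d["location"]-org),3).tolist(),round(np.linalg.norm(d["location"]-pc),3)) for d in bot.landmark_of(l,c)][:4])
E
```

```text
corner [0.55934396 0.25282783 0.12942039] tilt [107.47016084 107.47138799  25.12371375]
top bar_1 []
top pick_corner [(0.76, [0.085, 0.057, 0.002], np.float64(0.002))]
scene bar_1 [(0.56, [0.074, 0.051, 0.004], np.float64(0.012)), (0.43, [0.034, 0.052, 0.007], np.float64(0.051)), (0.37, [0.052, 0.051, 0.007], np.float64(0.033))]
scene pick_corner [(0.69, [0.087, 0.055, 0.001], np.float64(0.004))]
wrist bar_1 [(0.91, [0.058, 0.053, 0.007], np.float64(0.027)), (0.88, [0.076, 0.049, 0.009], np.float64(0.012)), (0.43, [0.031, 0.048, 0.007], np.float64(0.055))]
wrist pick_corner [(0.7, [0.089, 0.055, 0.002], np.float64(0.005))]
```

View pics/c5.png

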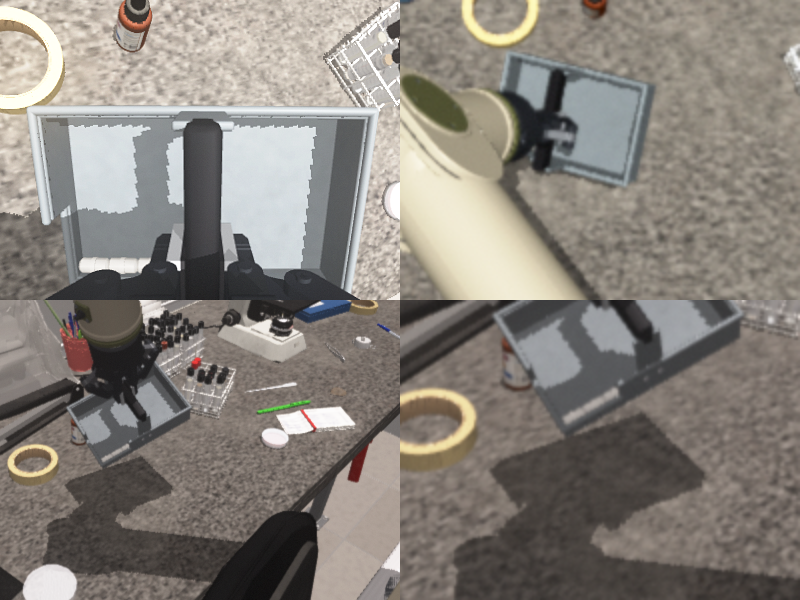

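All three bars lie end to end along the +y wall into the cut-down corner, at about (570,420) in the zoomed scene view. The farthest is 51–55 mm from the corner as measured, about 50 mm by geometry. The tray is tilted 25°, its corner is 129 mm up, and everything is still. Handing in.

```bash
python3 -c "
from plant import bot
print(bot.close_job())"
```

```text
the job is handed in; nothing more can be done
None
```

The job is handed in, with no verdict returned: the tray was tipped 20.6° toward its plain end, brought back level, and is now held still at 25° toward the cut-down corner, about 129 mm up, with all three bars in that corner (the farthest about 51–55 mm away).

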